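Seat the skull maquette on the scanner pin and hold it down

TASK

Wake the desk scanner by pressing the three keys of its console one at a time, the widest first, then the middle one, then the smallest. Then take the little white skull by its square wooden plinth, slide the blind hole under the plinth over the scanner's steel locating pin until it drops flat onto the round sprung seat, press it down as far as the seat will go, and finish while still holding it pressed down there. Leave everything else on the desk where it is.

Things in the scene. Friction and masses are not known exactly. Their poses are not given: they have to be found in the camera images.
- skull: a small white skull (38 mm wide) on a square wooden plinth 46 x 46 x 34 mm; 80 mm tall overall, 0.2 to 0.38 kg, loose, upright. Origin: centre of the plinth's underside, z up, x and y along its sides; the face looks to +x. Under it, at the origin, is a hidden blind round hole 13 mm wide (16 mm at the chamfered mouth), 24 mm deep. Grip the plinth by two opposite sides.
- stand: desk scanner, fixed: black base 150 x 150 x 35 mm, with the pin and the seat at its middle and a black scanning head (40 mm deep, 100 mm wide, 70 mm high) centred 130 mm from the middle towards its own +x. Origin: centre of the underside, z up.
- pin_tip (a point): tip of the fixed upright steel locating pin in the middle of the scanner: 10 mm thick, its top 4 mm tapering to 4 mm, tip 62 mm above the desk. It stands 12 mm above the raised seat and is hidden once the plinth is over it.
- seat_top (a point): centre of the top face of the scanner's round aluminium seat (90 mm across), around the pin; 50 mm above the desk when up. z up. It moves with the seat.
- seat (a joint): travel of the sprung seat: 0 up, 0.006 m fully down at its stop. It takes 6 N to start it and 12 N to reach the stop, so the skull's weight alone does not sink it.
- console: key console, fixed: grey slab 66 x 180 x 20 mm, the keys in a row along its own y. Origin: centre of its underside, z up.
- key_wide_top (a point): the widest of the three round push keys, white plastic, 32 mm across. Point: centre of its top face, 42 mm above the desk when up, 10 mm proud of its round black collar (48 mm across); it moves with the key. The three keys stand in a row 52 mm apart along the console, in an order that varies.
- key_wide (a joint): travel of the widest key: 0 up, 0.006 m fully down; it counts as pressed beyond 0.004. Spring: 1.5 N to start it, 5 N fully down; it springs back up by itself.
- key_mid_top (a point): the middle-sized of the three round push keys, white plastic, 23 mm across. Point: centre of its top face, 42 mm above the desk when up, 10 mm proud of its round black collar (39 mm across); it moves with the key. The three keys stand in a row 52 mm apart along the console, in an order that varies.
- key_mid (a joint): travel of the middle-sized key: 0 up, 0.006 m fully down; it counts as pressed beyond 0.004. Spring: 1.5 N to start it, 5 N fully down; it springs back up by itself.
- key_small_top (a point): the smallest of the three round push keys, white plastic, 14 mm across. Point: centre of its top face, 42 mm above the desk when up, 10 mm proud of its round black collar (30 mm across); it moves with the key. The three keys stand in a row 52 mm apart along the console, in an order that varies.
- key_small (a joint): travel of the smallest key: 0 up, 0.006 m fully down; it counts as pressed beyond 0.004. Spring: 1.5 N to start it, 5 N fully down; it springs back up by itself.
- cone: a plain white cone, 51 mm tall, on a wooden plinth just like the skull's (46 x 46 x 34 mm); it and the skull swap places from run to run. Bystander, loose; leave it where it is. Origin: centre of its underside.
- jar: amber jar with a dark lid, 52 mm across, 60 mm tall. Bystander, loose; leave it where it is. Origin: centre of its underside.
- brush_pot: terracotta pot of brushes, 68 mm across, about 165 mm tall with the brushes. Bystander, loose; leave it where it is. Origin: centre of its underside.
- stylus: black pen stylus lying on the desk, 12 mm thick, 150 mm long along its x. Bystander, loose; leave it where it is. Origin: centre of its underside.
- sanding_block: cork sanding block 70 x 45 x 28 mm. Bystander, loose; leave it where it is. Origin: centre of its underside.
- tape: roll of brown tape lying flat, 84 mm across, 22 mm high. Bystander, loose; leave it where it is. Origin: centre of its underside.
- spatula: spatula lying on the desk, about 180 mm long along its x. Bystander, loose; leave it where it is.
Not all that is in view belongs to the job. Leave any red look-alike of the skull alone.

How it is judged:
On the way, in this order (a step that is already met when the one before it is completed fails the run):
1. the widest key is pressed down while the other two are up (value of joint key_wide above 0.004 m and value of joint each of key_mid, key_small below 0.0015 m), for 0.05 s.
2. the middle-sized key is pressed down while the other two are up (value of joint key_mid above 0.004 m and value of joint each of key_wide, key_small below 0.0015 m), for 0.05 s.
3. the smallest key is pressed down while the other two are up (value of joint key_small above 0.004 m and value of joint each of key_wide, key_mid below 0.0015 m), for 0.05 s.
4. the skull's plinth has dropped over the pin and sits flat on the seat (horizontal distance between skull and seat_top below 0.003 m and z of skull in the frame of seat_top below 0.002 m and angle between skull's own z axis and vertical below 0.05 rad), for 0.1 s.
At the end, for the whole second after the job is handed in: The plinth is on the pin (centre within 3 mm of the seat's, underside within 2 mm of the seat, upright within 0.05 rad), the seat is pressed down more than 4.5 mm of its 6 mm, the gripper's fingers still hold or press the skull (more than 2 N), and the three keys are up (all of step 4 and value of joint seat above 0.0045 m and contact force between the fingers and skull above 2 N and value of joint each of key_wide, key_mid, key_small below 0.0015 m); the arm keeps its last pose, push and grip.
It fails at once if two keys pressed at the same time (value of joint each of key_wide, key_mid above 0.003 m or value of joint each of key_wide, key_small above 0.003 m or value of joint each of key_mid, key_small above 0.003 m).
It fails at once if another thing on the desk moved more than 30 mm (distance of any of cone, jar, brush_pot, stylus, sanding_block, tape, spatula from where it was at the start of the episode above 0.03 m).
It also fails if it takes over 67 s, if anything falls off the work surface, if the arm or the gripper's body presses on something with over 40 N, if the wrist force passes 120 N, or if a joint passes its speed limit or range.

ROBOT

A 6-joint arm with a two-finger parallel gripper is mounted at the origin on the work surface. World frame = base frame: x ahead of the robot, y to its left, z up, the work surface at z = 0. Lengths are in m, angles in rad, forces in N, time in s.
With the tool pointing down it reaches from about 0.35 to 0.975 m from the base axis. Payload 4.9 kg.
Tool frame: the origin (TCP) lies on the front face of the gripper's body, between the roots of the fingers; the fingertips stand ctrl.finger_overhang ahead of it and the grasp point (between the pads) lies 54 mm ahead of it (ctrl.finger_overhang is the distance from the TCP to the fingertips, in m); z points along the fingers, y is the line along which they close (so a half turn about z gives the same grasp; the last joint's range is limited). The gripper opens to 85 mm and grips with 20 to 120 N. Pads are 22 mm wide; open, the fingers measure 114 mm over their backs; the gripper's body (76 mm by 85 mm) begins 54 mm behind the grasp point. The pads swing forward as they close: fully open they stand 13 mm farther back than shut.
Start: joints at [1.078, 0.053, 1.613, -0, 1.476, -0.119], TCP at [0.228, 0.582, 0.304] pointing down, gripper open.
Joint ranges: [-3.01, 3.01], [-1.01, 2.22], [0.06, 2.58], [-1.02, 4.17], [0.09, 2.62], [-3.14, 3.14]. Speed limits (rad/s): [2.57, 2.57, 3.14, 3.14, 3.14, 3.14].

INTERFACE

Orientations are given as a rotation vector (axis times angle).
In Python, from station import ctrl, vision gives the robot as it stands. The module is installed in compiled form; this text tells all that it offers.
- The arm moves only by the tool drive_tool, never from a script. Its argument "rows" is a list of rows, each a list of 2 entries, a list of its own where there are three numbers: the shift along the tool's x, y, z in m, then the turn about the tool's z in rad. A call has 1 to 10 rows; each row shifts and turns the commanded pose from where the row before left it, along the tool's axes as they then stand; what a row does not reach is not made up. A row lasts 1/10 s, in which the tool goes at most 50 mm and 8.59 degrees, less where a joint would pass 70% of its speed; a pose out of reach is approached as far as the arm can. A call with a gripper value outside its range is refused whole. "jaw" is the closure, from 0 (fully open) to 1 (shut), set as the call begins (left out, the last holds). The fingers move at their own pace and stop on an object; "grip_force" is the grip in N (left out, the last holds). Time passes only in rows, so rows that do not move let the fingers close. It gives the time, the measured TCP pose, the force, the opening and the grip force at its end, in the units of the state.
- ctrl.get_obs(): the state, without advancing time (a new reading comes with each control period).
- vision.get_image(name): name is "scene" or "top"; returns a dict with "image" (420x560x3 uint8, blue, green, red), "vertical_fov" (degrees; the focal length in pixels is half the picture's height over the tangent of half this angle, whatever the lens; pixels are square), "cx", "cy" (the principal point, pixels), "dist_coeffs" ([k1, k2, p1, p2, k3] as OpenCV has them; the pictures are not rectified), "R" (3x3) and "t" (3): a world point X has camera coordinates R X + t. Camera axes: x right, y down, z forward; pixel columns grow to the right and rows downward; lengths in m; the calibration is good to about 2 mm. A picture is of the moment at which its call begins. There is no depth.
- ctrl.finish_job(): hands the job in; it is judged then, once.
The state is a dict: "t": time; "q": joint angles; "dq": joint speeds; "effort": joint torques, N m; "tool_pos": TCP position; "tool_rot": TCP orientation; "contact_force": force on the tool from outside, world axes, zero at the start; "wrist_torque": the same for the moment, N m; "opening": finger opening in m; "grip_force": force on a finger pad.
Only numpy, scipy, OpenCV 4.12 (cv2) and the standard library are available. Lean on these libraries where they do the work, as an engineer would, in place of code of your own. Each camera call takes 0.05 s, during which the arm holds its last target. There are 200 camera calls.

## Working session

There is one attempt and no reset: what is moved stays moved. The work goes in short steps, Python scripts to look and compute and a tool call to move; the robot and the scene stay as the last step left them, time stands still between calls to the robot, and variables do not carry over. Pictures are saved under pics/ and viewed, at most 10 in all, crops included, and the job is handed in when it is done.

Besides the shell and the picture viewer there is one more tool, called after "Call:" by a JSON object that holds its "method" and its "body", one argument or row to a line. drive_tool: Moves the arm, as the interface text tells. Its arguments: {"type":"object","properties":{"rows":{"type":"array","items":{"type":"array"}},"jaw":{"type":"number"},"grip_force":{"type":"number"}},"required":["rows"]}

```bash
mkdir -p pics; cat > h.py <<'E'
import numpy as np, cv2
from station import ctrl, vision
def cam(n):
    d=vision.get_image(n); f=210/np.tan(np.radians(d["vertical_fov"])/2)
    d["K"]=np.array([[f,0,d["cx"]],[0,f,d["cy"]],[0,0,1]]); d["dc"]=np.array(d["dist_coeffs"],float); d["R"]=np.array(d["R"]);d["t"]=np.array(d["t"]);return d
def back(d,uv,z):
    p=cv2.undistortPoints(np.array(uv,float).reshape(-1,1,2),d["K"],d["dc"]).reshape(-1,2)
    r=np.c_[p,np.ones(len(p))]@d["R"]; c=-d["R"].T@d["t"]
    return c+r*((np.broadcast_to(z,len(p))-c[2])/r[:,2])[:,None]
def proj(d,X):
    return cv2.projectPoints(np.array(X,float).reshape(-1,1,3),cv2.Rodrigues(d["R"])[0],d["t"],d["K"],d["dc"])[0].reshape(-1,2)
E
python3 - <<'E'
from h import *
for n in("top","scene"):
    d=cam(n); cv2.imwrite(f"pics/{n}0.png",cv2.resize(d["image"],(800,600),interpolation=cv2.INTER_CUBIC))
    print(n,d["vertical_fov"],d["cx"],d["cy"],d["dc"],-d["R"].T@d["t"],d["R"])
o=ctrl.get_obs();print(o,ctrl.finger_overhang)
E
```

```text
top 43.22867540133501 284.65866414124173 210.18913221331866 [-0.01734512  0.          0.          0.          0.        ] [0.51945762 0.03634022 1.31210545] [[-0.01792274 -0.99982662  0.00504957]
 [-0.99904599  0.01770714 -0.03991963]
 [ 0.0398233  -0.00576022 -0.99919013]]
scene 55.66429680471462 281.4737352437475 210.42654207574205 [-0.06907095  0.          0.          0.          0.        ] [ 1.05795666 -0.30784681  0.86909135] [[ 0.59002877  0.80736079 -0.0058829 ]
 [ 0.65471674 -0.48271306 -0.58166493]
 [-0.47245321  0.33934741 -0.81340722]]
{'t': 0.1, 'q': array([ 1.07797854e+00,  5.33164295e-02,  1.61416412e+00, -2.09985394e-05,
        1.47599767e+00, -1.19020263e-01]), 'dq': array([ 0.00272683, -0.00129173, -0.00336219, -0.00040023, -0.00133313,
        0.00092282]), 'effort': array([ 1.06209695e-04, -3.94906282e+01, -3.71360672e+01, -1.18832140e-04,
        3.85935127e-03, -9.56599877e-06]), 'tool_pos': array([0.22803106, 0.58145386, 0.30276552]), 'tool_rot': array([-5.83642236e-01, -3.08634340e+00,  2.83372167e-03]), 'contact_force': array([ 0.23830536,  0.23053112, -0.39692562]), 'wrist_torque': array([-0.00538901, -0.01795   ,  0.04443672]), 'grip_force': 0.0, 'opening': 0.08550473253648974} 0.0726
```

View pics/top0.png

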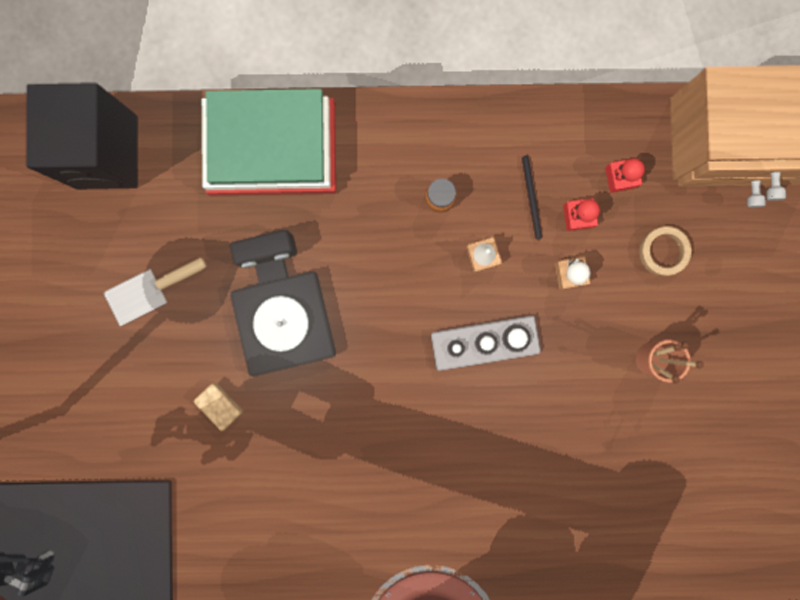

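View pics/scene0.png

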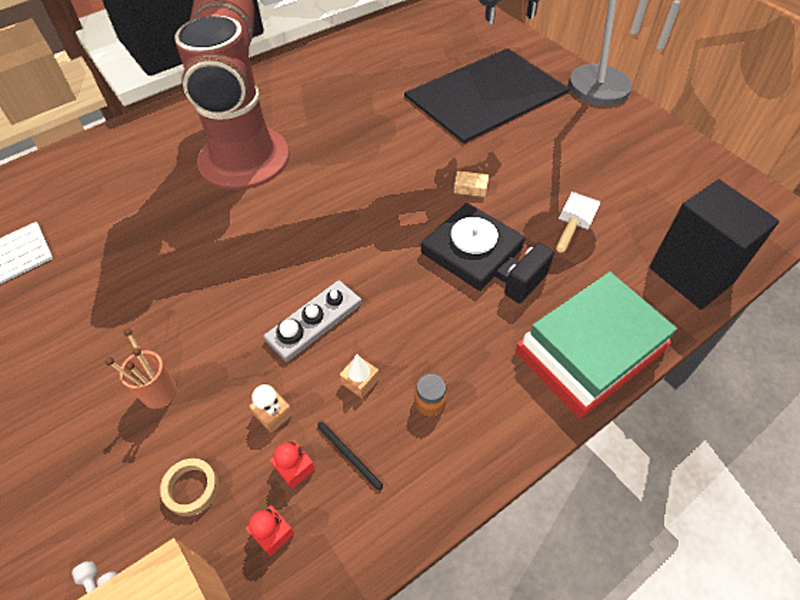

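The top view shows the keys at about (517,337) wide, (487,343) mid and (457,348) small. The skull is at (577,272), the cone at (484,253) and the seat at (281,323). I'll enlarge these areas.

```bash
python3 - <<'E'
from h import *
d=cam("top"); im=d["image"]
a=im[160:270,295:435]; b=im[155:265,155:245]   # native px
A=cv2.resize(a,None,fx=5.5,fy=5.5,interpolation=cv2.INTER_CUBIC); cv2.imwrite("pics/ca.png",A)
B=cv2.resize(b,None,fx=5,fy=5,interpolation=cv2.INTER_CUBIC); cv2.imwrite("pics/cb.png",B)
s=cam("scene")["image"][250:310,165:275]; cv2.imwrite("pics/cs.png",cv2.resize(s,None,fx=7,fy=7,interpolation=cv2.INTER_CUBIC))
# white disc centroids
m=cv2.inRange(im,(170,170,170),(255,255,255)); n,l,st,c=cv2.connectedComponentsWithStats(m)
for i in range(1,n):
    u,v=c[i]
    if st[i,4]>15 and 140<u<440 and 150<v<270: print(st[i],c[i].round(2),back(d,[c[i]],.042 if st[i,4]<400 and v>220 else .05).round(4))
E
```

```text
[331 172  15  14 159] [338.26 178.43] [[ 0.6435 -0.1004  0.05  ]]
[397 182  16  17 198] [404.32 190.83] [[ 0.611  -0.2579  0.05  ]]
[ 177  207   39   39 1155] [195.94 226.26] [[0.5352 0.2408 0.05  ]]
[303 222  74  37 983] [334.13 241.  ] [[ 0.4943 -0.0873  0.05  ]]
[356 230  13  14 144] [361.88 236.41] [[ 0.5039 -0.1549  0.042 ]]
[336 236  10   9  76] [340.62 240.  ] [[ 0.4963 -0.1037  0.042 ]]
[317 241   6   6  29] [319.28 243.59] [[ 0.4886 -0.0524  0.042 ]]
```

View pics/ca.png

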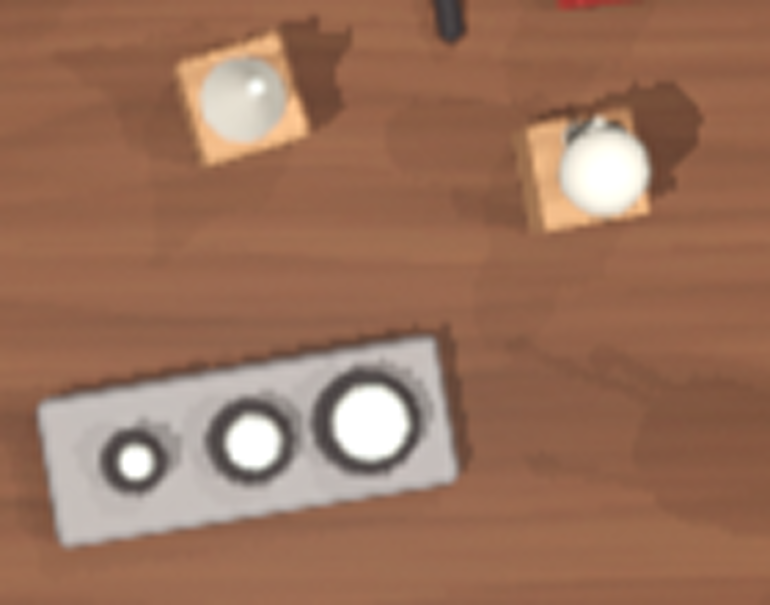

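View pics/cb.png

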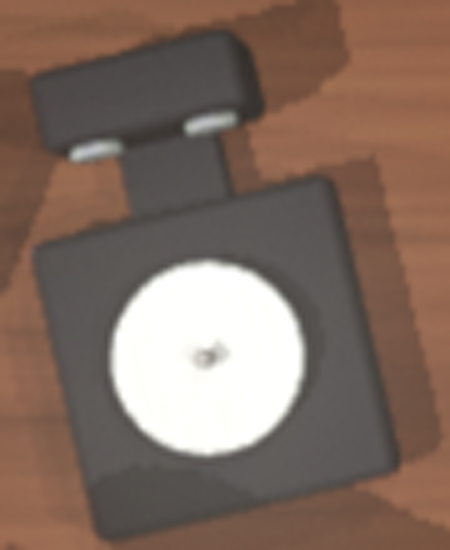

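View pics/cs.png

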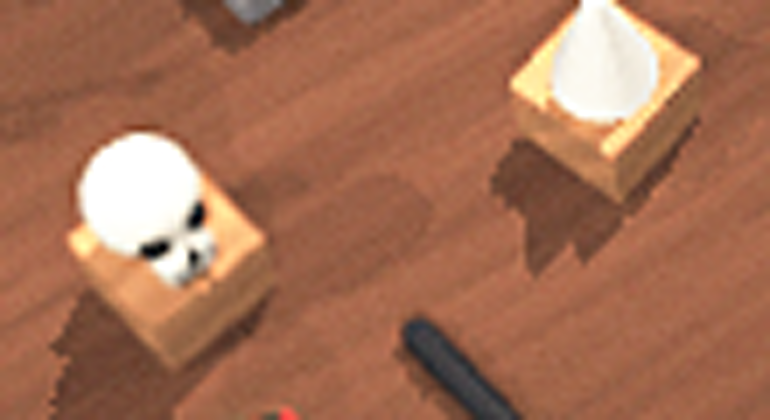

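The crops show three keys in line and the skull's plinth top at crop corners (530,127), (632,107), (650,212), (547,232). The seat centre is at about (207,357) in crop cb, with the pin in its middle.

```bash
python3 - <<'E'
from h import *
d=cam("top"); s=cam("scene")
c=np.array([[530,127],[632,107],[650,212],[547,232]])/5.5+[294.6,159.6]
P=back(d,c,.034); print("top",P.round(4),P.mean(0).round(4)); 
e=[P[1]-P[0],P[2]-P[3]];f=[P[0]-P[3],P[1]-P[2]]
print([np.linalg.norm(v).round(4) for v in e+f],[np.degrees(np.arctan2(v[1],v[0])).round(1) for v in e+f])
c=np.array([[70,240],[267,240],[175,330]])/7+[164.6,249.6]; Q=back(s,c,.034);print("scene",Q.round(4),((Q[0]+Q[1])/2).round(4),np.linalg.norm(Q[2]-Q[0]),np.linalg.norm(Q[2]-Q[1]))
c=np.array([[207,357]])/5+[154.6,154.6];print("pin",back(d,c,.062),"seat",back(d,[[195.94,226.26]],.05))
im=s["image"];m=cv2.inRange(im,(170,170,170),(255,255,255));n,l,st,cc=cv2.connectedComponentsWithStats(m)
for X in ([.504,-.155,.042],[.496,-.104,.042],[.4886,-.0524,.042],[.535,.241,.05]):
    u=proj(s,X)[0]; i=np.argmin(np.linalg.norm(cc-u,axis=1)); print(u.round(1),st[i],cc[i].round(1),back(s,[cc[i]],X[2]).round(4))
E
```

```text
top [[ 0.6325 -0.2297  0.034 ]
 [ 0.6406 -0.275   0.034 ]
 [ 0.5941 -0.2817  0.034 ]
 [ 0.5861 -0.236   0.034 ]] [ 0.6133 -0.2556  0.034 ]
[np.float64(0.046), np.float64(0.0464), np.float64(0.0469), np.float64(0.047)] [np.float64(-79.9), np.float64(-80.0), np.float64(7.7), np.float64(8.2)]
scene [[ 0.5947 -0.2797  0.034 ]
 [ 0.633  -0.227   0.034 ]
 [ 0.643  -0.2669  0.034 ]] [ 0.6138 -0.2534  0.034 ] 0.049994097581851166 0.041174979178933556
pin [[0.53569559 0.2387339  0.062     ]] seat [[0.53523557 0.24082655 0.05      ]]
[201.6 228.4] [185 196  68  54 913] [219.3 221.1] [[ 0.5115 -0.1082  0.042 ]]
[217.6 216.2] [185 196  68  54 913] [219.3 221.1] [[ 0.5115 -0.1082  0.042 ]]
[233.2 204.6] [185 196  68  54 913] [219.3 221.1] [[ 0.5115 -0.1082  0.042 ]]
[331.8 163.2] [316 152  33  26 657] [331.7 164.2] [[0.5379 0.2383 0.05  ]]
```

Call:
{"method": "drive_tool", "body": {
  "rows": [
    [[0, 0, 0], -0.131],
    [[0, 0, 0], -0.131],
    [[0, 0, 0], -0.131],
    [[0, 0, 0], -0.131],
    [[-0.009, -0.043, 0], 0],
    [[-0.009, -0.043, 0], 0],
    [[-0.009, -0.043, 0], 0],
    [[-0.009, -0.043, 0], 0],
    [[-0.009, -0.043, 0], 0],
    [[-0.009, -0.043, 0], 0]
  ],
  "jaw": 1,
  "grip_force": 30
}}

```text
t: 1.3
tool_pos: [0.3204, 0.3332, 0.304]
tool_rot: [-0.237, 3.132, 0.0]
contact_force: [1.2, -0.9, 0.4]
opening: -0.0004
grip_force: 0.0
```

Call:
{"method": "drive_tool", "body": {
  "rows": [
    [[-0.009, -0.043, 0], 0],
    [[-0.009, -0.043, 0], 0],
    [[-0.009, -0.043, 0], 0],
    [[-0.009, -0.043, 0], 0],
    [[-0.009, -0.043, 0], 0],
    [[-0.009, -0.043, 0], 0],
    [[-0.009, -0.043, 0], 0],
    [[-0.009, -0.043, 0], 0],
    [[-0.009, -0.043, 0], 0],
    [[-0.009, -0.043, 0], 0]
  ]
}}

```text
t: 2.3
tool_pos: [0.4738, -0.0788, 0.3041]
tool_rot: [-0.235, 3.132, -0.0]
contact_force: [1.0, 0.7, -0.5]
opening: -0.0001
grip_force: 0.0
```

```bash
cat > go.py <<'E'
import sys
from h import *
o=ctrl.get_obs();R=cv2.Rodrigues(o["tool_rot"])[0]
T=np.array([float(a) for a in sys.argv[1:4]]);x=R[:,0]
print("t",o["t"],"pos",o["tool_pos"].round(4),"yaw_x",np.degrees(np.arctan2(x[1],x[0])).round(2),"tilt",R[:,2].round(4),"F",o["contact_force"].round(2),"delta tool",(R.T@(T-o["tool_pos"])).round(4),"open",round(o["opening"],4))
E
python3 go.py 0.504 -0.155 0.16
```

```text
t 2.3 pos [ 0.4738 -0.0788  0.3041] yaw_x -171.43 tilt [ 8.e-04 -1.e-04 -1.e+00] F [ 0.98  0.68 -0.52] delta tool [-0.0184 -0.0798  0.1441] open -0.0001
```

Call:
{"method": "drive_tool", "body": {
  "rows": [
    [[-0.009, -0.04, 0.02], 0],
    [[-0.009, -0.039, 0.02], 0],
    [[0, 0, 0.045], 0],
    [[0, 0, 0.045], 0],
    [[0, 0, 0.044], 0],
    [[0, 0, 0], 0],
    [[0, 0, 0], 0]
  ]
}}

```text
t: 3.0
tool_pos: [0.503, -0.1522, 0.13]
tool_rot: [0.236, -3.132, -0.001]
contact_force: [0.4, -0.8, 0.8]
opening: -0.0
grip_force: 0.0
```

```bash
python3 go.py 0.504 -0.155 0.115; python3 - <<'E'
from h import *
d=cam("top");a=d["image"][190:270,295:405];a=cv2.resize(a,None,fx=3.6,fy=5.5*3.6/5.5,interpolation=cv2.INTER_CUBIC)
s=cam("scene")["image"][180:260,165:275];s=cv2.resize(s,None,fx=3.6,fy=3.6,interpolation=cv2.INTER_CUBIC)
cv2.imwrite("pics/k1.png",np.hstack([a,s]))
E
```

```text
t 3.0 pos [ 0.503  -0.1522  0.13  ] yaw_x -171.39 tilt [-1.3e-03  6.0e-04 -1.0e+00] F [ 0.4  -0.77  0.83] delta tool [-0.0006 -0.0029  0.015 ] open -0.0
```

View pics/k1.png

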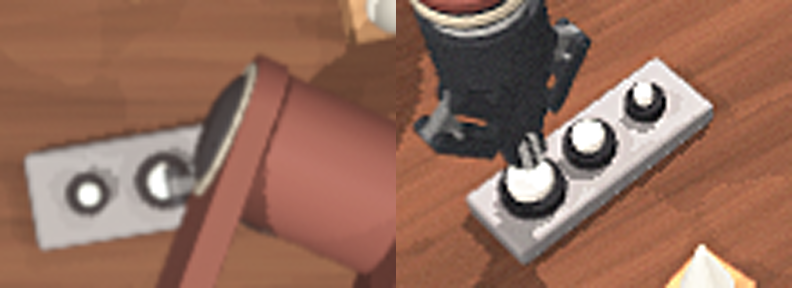

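The fingertips are above the widest key, at the left end of the row in the scene view, so I'm pressing.

Call:
{"method": "drive_tool", "body": {
  "rows": [
    [[0, -0.002, 0.01], 0],
    [[0, 0, 0.005], 0],
    [[0, 0, 0.004], 0],
    [[0, 0, 0.002], 0],
    [[0, 0, 0], 0],
    [[0, 0, 0], 0]
  ]
}}

```text
t: 3.7
tool_pos: [0.5041, -0.1546, 0.1097]
tool_rot: [-0.236, 3.131, -0.001]
contact_force: [0.4, -0.7, 4.9]
opening: 0.0001
grip_force: 2.1
```

Call:
{"method": "drive_tool", "body": {
  "rows": [
    [[0, 0, 0.002], 0],
    [[0, 0, 0], 0],
    [[0, 0, 0], 0]
  ]
}}

```text
t: 4.0
tool_pos: [0.5042, -0.1546, 0.1085]
tool_rot: [-0.236, 3.132, -0.001]
contact_force: [-2.0, -0.5, 10.6]
opening: -0.0
grip_force: 5.4
```

Call:
{"method": "drive_tool", "body": {
  "rows": [
    [[0, 0, -0.03], 0],
    [[0, 0.026, 0], 0],
    [[0, 0.026, 0], 0],
    [[0, 0, 0], 0],
    [[0, 0, 0.02], 0],
    [[0, 0, 0.006], 0],
    [[0, 0, 0.004], 0],
    [[0, 0, 0], 0],
    [[0, 0, 0], 0],
    [[0, 0, 0], 0]
  ]
}}

```text
t: 5.0
tool_pos: [0.4952, -0.1028, 0.1084]
tool_rot: [0.235, -3.129, -0.004]
contact_force: [-7.9, 4.2, 15.8]
opening: 0.0004
grip_force: 7.8
```

```bash
python3 go.py 0.4963 -0.1037 0.108
```

```text
t 5.0 pos [ 0.4952 -0.1028  0.1084] yaw_x -171.41 tilt [-0.0042  0.002  -1.    ] F [-7.88  4.23 15.82] delta tool [-0.001  -0.0011  0.0004] open 0.0004
```

Call:
{"method": "drive_tool", "body": {
  "rows": [
    [[0, 0, -0.03], 0],
    [[-0.001, 0.025, 0], 0],
    [[0, 0.026, 0], 0],
    [[0, 0, 0], 0],
    [[0, 0, 0], 0]
  ]
}}

```text
t: 5.5
tool_pos: [0.4887, -0.0524, 0.1365]
tool_rot: [0.237, -3.132, 0.0]
contact_force: [0.1, 0.1, 0.9]
opening: -0.0001
grip_force: 0.0
```

```bash
python3 go.py 0.4886 -0.0524 0.108
```

```text
t 5.5 pos [ 0.4887 -0.0524  0.1365] yaw_x -171.36 tilt [-1.e-03 -3.e-04 -1.e+00] F [0.12 0.06 0.88] delta tool [0.0001 0.     0.0285] open -0.0001
```

Call:
{"method": "drive_tool", "body": {
  "rows": [
    [[0, 0, 0.019], 0],
    [[0, 0, 0.004], 0],
    [[0, 0, 0.003], 0],
    [[0, 0, 0.002], 0],
    [[0, 0, 0], 0],
    [[0, 0, 0], 0]
  ]
}}

```text
t: 6.1
tool_pos: [0.4892, -0.0526, 0.1094]
tool_rot: [-0.236, 3.133, -0.001]
contact_force: [-3.3, -2.0, 5.2]
opening: -0.0
grip_force: 2.2
```

Call:
{"method": "drive_tool", "body": {
  "rows": [
    [[0, 0, 0.001], 0],
    [[0, 0, 0.001], 0],
    [[0, 0, 0], 0]
  ]
}}

```text
t: 6.4
tool_pos: [0.4895, -0.0526, 0.1085]
tool_rot: [0.236, -3.133, 0.001]
contact_force: [-8.0, 0.4, 12.0]
opening: -0.0005
grip_force: 6.1
```

Call:
{"method": "drive_tool", "body": {
  "rows": [
    [[0, 0, -0.04], 0],
    [[0, 0, -0.04], 0],
    [[0, 0, -0.032], 0],
    [[-0.0155, -0.0365, 0], 0],
    [[-0.0155, -0.0365, 0], 0],
    [[-0.0155, -0.0365, 0], 0],
    [[-0.0155, -0.0365, 0], 0],
    [[-0.0155, -0.0365, 0], 0],
    [[-0.0155, -0.0365, 0], 0],
    [[0, 0, 0], 0]
  ]
}}

```text
t: 7.4
tool_pos: [0.6155, -0.2585, 0.2182]
tool_rot: [-0.231, 3.131, -0.002]
contact_force: [-0.6, 0.6, -1.0]
opening: -0.0
grip_force: 0.0
```

Call:
{"method": "drive_tool", "body": {
  "rows": [
    [[0, 0, 0], 0],
    [[0, 0, 0.01], 0],
    [[0, 0, 0], 0],
    [[0, 0, 0], 0]
  ],
  "jaw": 0
}}

```text
t: 7.8
tool_pos: [0.6132, -0.2536, 0.2081]
tool_rot: [0.237, -3.132, -0.001]
contact_force: [1.0, -0.3, 0.6]
opening: 0.0581
grip_force: 0.0
```

```bash
python3 go.py 0.6135 -0.2545 0.085; python3 - <<'E'
from h import *
d=cam("top");a=d["image"][150:250,340:460];a=cv2.resize(a,None,fx=3.3,fy=3.3,interpolation=cv2.INTER_CUBIC)
s=cam("scene")["image"][210:310,120:240];s=cv2.resize(s,None,fx=3.3,fy=3.3,interpolation=cv2.INTER_CUBIC)
cv2.imwrite("pics/s1.png",np.hstack([a,s]))
E
```

```text
t 7.8 pos [ 0.6132 -0.2536  0.2081] yaw_x -171.33 tilt [-1.1e-03  8.0e-04 -1.0e+00] F [ 0.95 -0.27  0.63] delta tool [-0.0003 -0.001   0.1231] open 0.0581
```

View pics/s1.png

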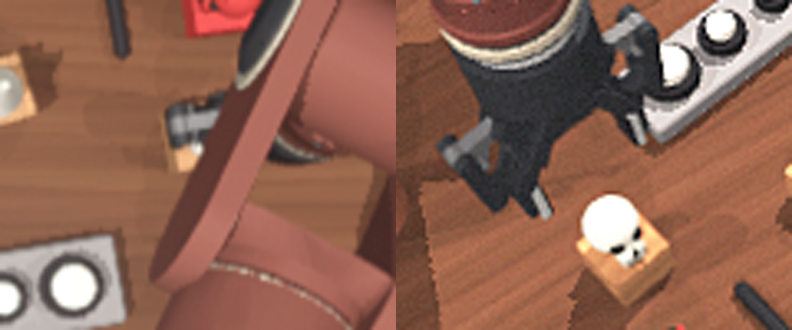

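The gripper is centred over the skull with its fingers either side of the plinth, and nothing else is in the way. Going down now.

Call:
{"method": "drive_tool", "body": {
  "rows": [
    [[0, -0.001, 0.03], 0],
    [[0, 0, 0.03], 0],
    [[0, 0, 0.03], 0],
    [[0, 0, 0.02], 0],
    [[0, 0, 0.012], 0],
    [[0, 0, 0], 0],
    [[0, 0, 0], 0]
  ]
}}

```text
t: 8.6
tool_pos: [0.6145, -0.2561, 0.088]
tool_rot: [-0.236, 3.131, -0.001]
contact_force: [0.2, 0.2, 0.4]
opening: 0.0854
grip_force: 0.0
```

Call:
{"method": "drive_tool", "body": {
  "rows": [
    [[0, 0, 0], 0],
    [[0, 0, 0], 0],
    [[0, 0, 0], 0],
    [[0, 0, 0], 0],
    [[0, 0, 0], 0],
    [[0, 0, 0], 0],
    [[0, 0, 0], 0],
    [[0, 0, 0], 0]
  ],
  "jaw": 1,
  "grip_force": 50
}}

```text
t: 9.4
tool_pos: [0.6148, -0.2562, 0.0886]
tool_rot: [-0.235, 3.131, -0.001]
contact_force: [-0.6, 0.4, 6.2]
opening: 0.0449
grip_force: 54.4
```

```bash
python3 go.py 0.6135 -0.2545 0.085
```

```text
t 9.4 pos [ 0.6148 -0.2562  0.0886] yaw_x -171.4 tilt [ 2.2e-03 -7.0e-04 -1.0e+00] F [-0.56  0.37  6.22] delta tool [0.0011 0.0018 0.0036] open 0.0449
```

Call:
{"method": "drive_tool", "body": {
  "rows": [
    [[0, 0, -0.01], 0],
    [[0, 0, -0.03], 0],
    [[0, 0, -0.045], 0],
    [[0, 0, -0.045], 0],
    [[0, 0.03, 0], 0],
    [[0, 0.045, 0], 0],
    [[0, 0.045, 0], 0],
    [[0, 0.045, 0], 0],
    [[0, 0.045, 0], 0],
    [[0, 0.045, 0], 0]
  ],
  "grip_force": 60
}}

```text
t: 10.4
tool_pos: [0.5745, -0.0022, 0.2163]
tool_rot: [0.235, -3.131, 0.0]
contact_force: [0.2, 0.0, -2.4]
opening: 0.045
grip_force: 62.4
```

Call:
{"method": "drive_tool", "body": {
  "rows": [
    [[0, 0.045, 0], 0],
    [[0, 0.045, 0], 0],
    [[0, 0.045, 0], 0],
    [[0.001, 0.045, 0], 0],
    [[0.001, 0.045, 0], 0],
    [[0.001, 0.021, 0], 0],
    [[0, 0, 0.03], 0],
    [[0, 0, 0.01], 0],
    [[0, 0, 0], 0],
    [[0, 0, 0], 0]
  ]
}}

```text
t: 11.4
tool_pos: [0.536, 0.2384, 0.1768]
tool_rot: [0.234, -3.132, 0.001]
contact_force: [0.1, -0.6, -1.7]
opening: 0.0445
grip_force: 62.4
```

```bash
python3 go.py 0.5363 0.2393 0.16; python3 - <<'E'
from h import *
s=cam("scene");o=ctrl.get_obs();cv2.imwrite("pics/p1.png",cv2.resize(s["image"][100:190,275:395],None,fx=6.5,fy=6.5,interpolation=cv2.INTER_CUBIC))
# predicted plinth corners (bottom and top), if centred on TCP and bottom .0886 below it
R=cv2.Rodrigues(o["tool_rot"])[0];p=o["tool_pos"]
for h in(.0886,.0546):
    X=[p+R@np.array([a*.023,b*.023,h]) for a,b in((-1,-1),(-1,1),(1,1),(1,-1))]; print(((proj(s,X)-[274.6,99.6])*6.5).round(0).tolist())
print(((proj(s,[[.5363,.2393,.062],[.5363,.2393,.05]])-[274.6,99.6])*6.5).round(0))
E
```

```text
t 11.4 pos [0.536  0.2384 0.1768] yaw_x -171.45 tilt [-7.e-04 -4.e-04 -1.e+00] F [ 0.1  -0.65 -1.74] delta tool [-0.0005  0.0009  0.0168] open 0.0445
[[384.0, 413.0], [457.0, 354.0], [373.0, 298.0], [300.0, 354.0]]
[[393.0, 354.0], [467.0, 296.0], [381.0, 239.0], [306.0, 295.0]]
[[373. 398.]
 [371. 417.]]
```

View pics/p1.png

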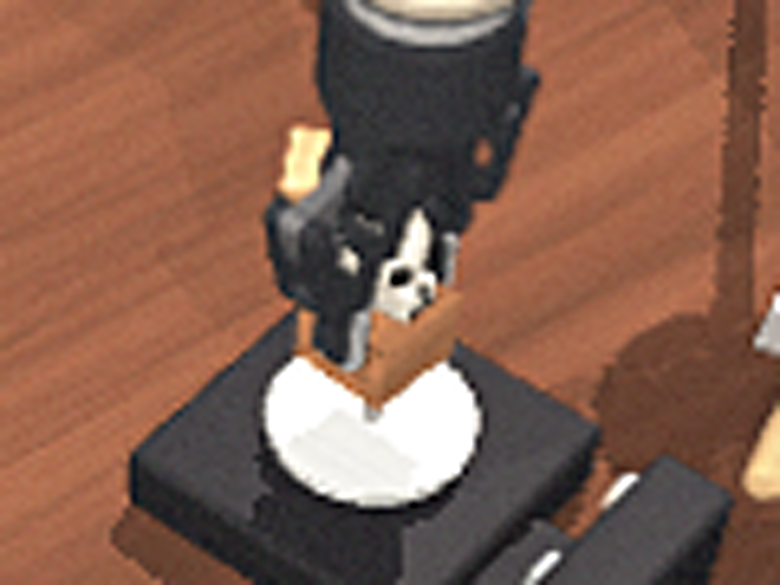

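The skull is over the pin, with its near bottom corner at crop (374,407) against the predicted (384,413). The pin shows at about (372,412). I'll measure the offset numerically before lowering.

```bash
python3 - <<'E'
from h import *
from scipy.optimize import least_squares
s=cam("scene");o=ctrl.get_obs();R=cv2.Rodrigues(o["tool_rot"])[0];p=o["tool_pos"]
S=8;c0=np.array([275,100]);im=cv2.resize(s["image"][100:190,275:395],None,fx=S,fy=S,interpolation=cv2.INTER_CUBIC)
hsv=cv2.cvtColor(im,cv2.COLOR_BGR2HSV); white=(hsv[...,2]>150)&(hsv[...,1]<60)
tonat=lambda q:(np.array(q,float)+.5)/S-.5+c0
# plinth bottom edges: first white pixel below plinth, per column
near=(proj(s,[p+R@np.array([-.023,-.023,.0886])])[0]-c0+.5)*S-.5
pts=[]
for x in range(int(near[0])-75,int(near[0])+75,2):
    y0=int(near[1]-abs(x-near[0])*.75)-45
    col=white[y0:y0+80,x]; 
    if col.any() and not col[:5].any(): pts.append((x,y0+np.argmax(col)))
pts=tonat(pts)
def edge(v):
    c=[p+R@np.array([v[0]+a*.023,b*.023,.0886+v[1]]) for a,b in((1,-1),(-1,-1),(-1,1))]
    q=proj(s,c); r=[]
    for a,b in((q[0],q[1]),(q[1],q[2])):
        n=np.array([-(b-a)[1],(b-a)[0]])/np.linalg.norm(b-a); r.append((pts-a)@n)
    r=np.array(r); return r[np.abs(r).argmin(0),range(len(pts))]
f=least_squares(edge,[0,0],loss="soft_l1",f_scale=.3);print("plinth off tool x,z",f.x.round(4),len(pts),np.abs(f.fun).mean())
# seat: from start image
I=cv2.imread("pics/scene0.png");h=cv2.cvtColor(I,cv2.COLOR_BGR2HSV);w=((h[...,2]>150)&(h[...,1]<60)).astype(np.uint8)
cs,_=cv2.findContours(w,cv2.RETR_EXTERNAL,cv2.CHAIN_APPROX_NONE)
k=max([c for c in cs if cv2.pointPolygonTest(c,(474,243),False)>=0],key=len).reshape(-1,2);k=(k+.5)*.7-.5
def seat(v,kk):
    t=np.linspace(0,6.283,400);q=proj(s,np.c_[v[0]+v[2]*np.cos(t),v[1]+v[2]*np.sin(t),0*t+.05])
    return np.linalg.norm(kk[:,None]-q[None],axis=2).min(1)*np.where(cv2_in(q,kk),-1,1)
def cv2_in(q,kk): return np.array([cv2.pointPolygonTest(q.astype(np.float32),tuple(map(float,a)),False)>0 for a in kk])
cy=k[:,1].mean()
for n,kk in(("all",k),("upper",k[k[:,1]<cy])):
    f=least_squares(seat,[.536,.239,.045],args=(kk,),diff_step=1e-3,loss="soft_l1",f_scale=.3);print("seat",n,f.x.round(4),len(kk),np.abs(f.fun).mean().round(2))
# same for top
d=cam("top");s=d;I=cv2.imread("pics/top0.png");h=cv2.cvtColor(I,cv2.COLOR_BGR2HSV);w=((h[...,2]>150)&(h[...,1]<60)).astype(np.uint8)
cs,_=cv2.findContours(w,cv2.RETR_EXTERNAL,cv2.CHAIN_APPROX_NONE)
k=max([c for c in cs if cv2.pointPolygonTest(c,(281,330),False)>=0],key=len).reshape(-1,2);k=(k+.5)*.7-.5
f=least_squares(seat,[.536,.239,.045],args=(k,),diff_step=1e-3,loss="soft_l1",f_scale=.3);print("seat top",f.x.round(4),len(k),np.abs(f.fun).mean().round(2))
E
```

```text
plinth off tool x,z [0.0032 0.0015] 68 0.3604140690343727
seat all [0.5367 0.239  0.0458] 119 0.3
seat upper [0.5358 0.2401 0.0451] 60 0.18
seat top [0.5355 0.2408 0.0455] 155 0.2
```

Call:
{"method": "drive_tool", "body": {
  "rows": [
    [[-0.002, 0.001, 0.012], 0],
    [[0, 0, 0.01], 0],
    [[0, 0, 0.004], 0],
    [[0, 0, 0.003], 0],
    [[0, 0, 0.003], 0],
    [[0, 0, 0], 0]
  ]
}}

```text
t: 12.15
tool_pos: [0.5375, 0.2406, 0.1444]
tool_rot: [0.236, -3.132, -0.001]
contact_force: [-1.0, 0.9, -3.4]
opening: 0.0443
grip_force: 62.4
```

Call:
{"method": "drive_tool", "body": {
  "rows": [
    [[0, 0, 0.002], 0],
    [[0, 0, 0.002], 0],
    [[0, 0, 0.002], 0],
    [[0, 0, 0], 0],
    [[0, 0, 0], 0]
  ]
}}

```text
t: 12.65
tool_pos: [0.5376, 0.2408, 0.1389]
tool_rot: [0.236, -3.133, -0.002]
contact_force: [-2.6, 5.0, -1.1]
opening: 0.0449
grip_force: 62.7
```

Call:
{"method": "drive_tool", "body": {
  "rows": [
    [[0.0005, 0.001, 0], 0],
    [[0, 0, 0.001], 0],
    [[0, 0, 0.001], 0],
    [[0, 0, 0], 0],
    [[0, 0, 0], 0]
  ],
  "grip_force": 90
}}

```text
t: 13.15
tool_pos: [0.5375, 0.241, 0.1377]
tool_rot: [-0.236, 3.132, -0.001]
contact_force: [-4.2, 0.2, 5.6]
opening: 0.0439
grip_force: 98.2
```

Call:
{"method": "drive_tool", "body": {
  "rows": [
    [[0.0005, 0, 0.001], 0],
    [[0, 0, 0.001], 0],
    [[0, 0, 0.001], 0],
    [[0, 0, 0.001], 0],
    [[0, 0, 0], 0],
    [[0, 0, 0], 0]
  ],
  "grip_force": 100
}}

```text
t: 13.75
tool_pos: [0.5374, 0.241, 0.1344]
tool_rot: [-0.236, 3.131, -0.001]
contact_force: [-4.8, -0.9, 7.0]
opening: 0.0437
grip_force: 101.5
```

Call:
{"method": "drive_tool", "body": {
  "rows": [
    [[0, 0, 0.001], 0],
    [[0, 0, 0.001], 0],
    [[0, 0, 0.001], 0],
    [[0, 0, 0], 0],
    [[0, 0, 0], 0]
  ]
}}

```text
t: 14.25
tool_pos: [0.5376, 0.241, 0.1328]
tool_rot: [-0.236, 3.132, -0.001]
contact_force: [-7.6, -1.8, 15.3]
opening: 0.0434
grip_force: 102.6
```

Call:
{"method": "drive_tool", "body": {
  "rows": [
    [[0, 0, 0.001], 0],
    [[0, 0, 0.001], 0],
    [[0, 0, 0], 0],
    [[0, 0, 0], 0],
    [[0, 0, 0], 0]
  ]
}}

```text
t: 14.75
tool_pos: [0.5377, 0.2411, 0.1327]
tool_rot: [-0.236, 3.132, -0.002]
contact_force: [-14.2, -3.7, 25.6]
opening: 0.0438
grip_force: 103.7
```

```bash
python3 go.py 0.5357 0.2403 0.1326; python3 - <<'E'
from h import *
s=cam("scene");cv2.imwrite("pics/p2.png",cv2.resize(s["image"][100:190,275:395],None,fx=6.5,fy=6.5,interpolation=cv2.INTER_CUBIC))
E
```

```text
t 14.75 pos [0.5377 0.2411 0.1327] yaw_x -171.37 tilt [ 6.e-04 -1.e-03 -1.e+00] F [-14.19  -3.74  25.62] delta tool [ 0.0021 -0.0005  0.0001] open 0.0438
```

View pics/p2.png

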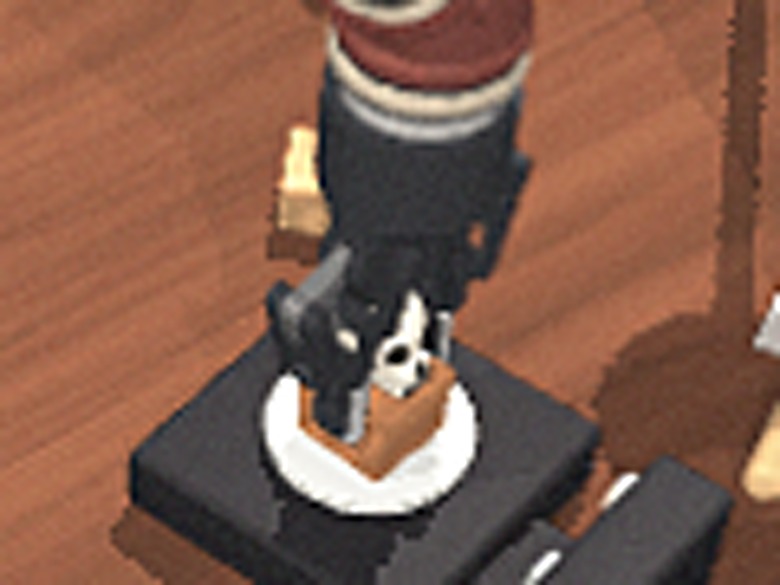

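The plinth sits flat and centred on the seat, with its near corner at about (375,478) in the crop. TCP height stalled at 0.1327 m with 25 N upward, which matches the seat's stop, so I'm handing in.

```bash
python3 -c "
from h import *
print(ctrl.finish_job())"
```

```text
the job is handed in; nothing more can be done
None
```

I pressed the keys in order (widest, middle, smallest), then put the skull on the pin, held it pressed to the seat's stop and handed the job in at about 15 s; the verdict was not shown to me.

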